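Charge the stone mill and set its stones

TASK

Get the mill ready to grind: pour all six dried chestnuts from the steel cup into the mill's hopper and stand the empty cup upright on the table again; the stones must never be closed before all of them are in. Then turn the winged adjusting screw clockwise until it seats (the stones touch), and back it off a quarter turn. Finish while still gripping the screw, holding it still at that setting so that I can run up the lock nut; leave the bowl under the chute and the other things where they stand.

Things in the scene. Friction and masses are not known exactly. Their poses are not given: they have to be found in the camera images.
- mill: table-top stone mill, fixed to the table: beech case 150 (x) x 260 (y) mm, top at z 96 mm. Origin under the centre of the case on the table, z up, -x its front (chute and switch). The hopper axis stands at y = +60 mm, the adjusting screw's axis at y = -85 mm, both at x = 0. Highest points: hopper rim 197 mm, thumbscrew head 187 mm above the table.
- hopper (a point): centre of the inner floor of the mill's round steel funnel hopper, 146 mm above the table. Inside it is a funnel 43 mm wide at the floor and 113 mm wide at the rim, which lies 51 mm above this point (rim 118 mm over all). Its throat is closed while the mill stands, so what is poured in stays in.
- thumbscrew (a point): winged steel head of the mill's adjusting screw, on a vertical axis: a flat spade head of two wings, about 61 mm long over all along its x axis, 10 mm thick (y, flat sides to pinch), from 12 mm below to 16 mm above the origin. Origin on the axis near mid-height of the wings, 171 mm above the table; z up. Free space all round; below it the 11 mm stem, a brass lock nut (up to 25 mm below the origin) and a 38 mm wide pillar (top 34 mm below the origin).
- adjuster (a joint): angle of the adjusting screw in rad: 0 = seated (stones touching, a dead stop), growing as it is turned counter-clockwise seen from above (opened, backed off); a quarter turn open is 1.571. Turning clockwise closes. It turns with a light, even friction of about 0.05 N m, stays where it is left, keeps its height, and at 0 meets a hard stop. It starts between 1.7 and 2.8 open.
- cup: plain steel cup, loose, round, open at the top, 76 mm tall, straight sides 64 mm wide (67 mm over the rolled rim, the top 3 mm), wall 2.5 mm, floor 4 mm, 0.12 kg. Origin under the centre of its foot, z towards its mouth. Holds the six chestnuts, which lie in one layer on its floor.
- bowl: shallow steel bowl, loose, 160 mm wide, 56 mm tall, stands on the table under the end of the mill's chute. Origin under its centre.
- mould: carved wooden press mould lying on the table, 160 x 58 x 27 mm, loose bystander; origin under its centre.
- jigger: double-cone steel measure, 41 mm wide, 100 mm tall, standing, loose bystander; origin under its centre.
- syrup: brown dropper bottle, 33 mm wide, 102 mm tall, standing, loose bystander; origin under its centre.
- nut_0: dried peeled chestnut, a pale round kernel about 19 mm across, 10 g, rolls easily; starts in the cup; origin at its centre.
- nut_1: dried peeled chestnut, a pale round kernel about 19 mm across, 10 g, rolls easily; starts in the cup; origin at its centre.
- nut_2: dried peeled chestnut, a pale round kernel about 19 mm across, 10 g, rolls easily; starts in the cup; origin at its centre.
- nut_3: dried peeled chestnut, a pale round kernel about 19 mm across, 10 g, rolls easily; starts in the cup; origin at its centre.
- nut_4: dried peeled chestnut, a pale round kernel about 19 mm across, 10 g, rolls easily; starts in the cup; origin at its centre.
- nut_5: dried peeled chestnut, a pale round kernel about 19 mm across, 10 g, rolls easily; starts in the cup; origin at its centre.
There are look-alikes about, which are no part of the job. Several things have the shape of the cup; the one meant has the colours described above.

How it is judged (in metres and radians):
On the way, in this order (a step that is already met when the one before it is completed fails the run):
1. all six chestnuts lie in the hopper (horizontal distance between each of nut_0, nut_1, nut_2, nut_3, nut_4, nut_5 and hopper below 0.05 m and z of nut_0 in the frame of hopper between 0 and 0.05 m and z of nut_1 in the frame of hopper between 0 and 0.05 m and z of nut_2 in the frame of hopper between 0 and 0.05 m and z of nut_3 in the frame of hopper between 0 and 0.05 m and z of nut_4 in the frame of hopper between 0 and 0.05 m and z of nut_5 in the frame of hopper between 0 and 0.05 m), for 0.3 s.
2. the empty cup stands upright on the table, let go (angle between cup's own z axis and vertical below 0.12 rad and height (world z) of cup between -0.004 and 0.008 m and linear speed of cup below 0.02 m/s and contact force between the fingers and cup below 0.1 N), for 0.2 s.
3. the adjusting screw is turned home (within 0.07 rad of its stop) (value of joint adjuster below 0.07 rad), for 0.1 s.
At the end, for the whole second after the job is handed in: the screw stands 1.571 rad (a quarter turn) back from its stop, within 0.26 rad (15 degrees), still and held by the fingers (over 2 N); all six chestnuts lie in the hopper below its rim; the cup stands upright on the table (within 0.12 rad), at rest, let go (all of step 1 and all of step 2 and value of joint adjuster between 1.311 and 1.831 rad and velocity of joint adjuster between -0.1 and 0.1 rad/s and contact force between the fingers and adjuster above 2 N); the arm keeps its last pose, push and grip.
It fails at once if the stones are closed while not all six chestnuts are in the hopper (value of joint adjuster below 0.07 rad and not (horizontal distance between each of nut_0, nut_1, nut_2, nut_3, nut_4, nut_5 and hopper below 0.05 m and z of nut_0 in the frame of hopper between 0 and 0.05 m and z of nut_1 in the frame of hopper between 0 and 0.05 m and z of nut_2 in the frame of hopper between 0 and 0.05 m and z of nut_3 in the frame of hopper between 0 and 0.05 m and z of nut_4 in the frame of hopper between 0 and 0.05 m and z of nut_5 in the frame of hopper between 0 and 0.05 m)).
It fails at once if the bowl under the chute is moved by more than 30 mm (distance of bowl from where it was at the start of the episode above 0.03 m).
It fails at once if the wooden mould is moved by more than 30 mm (distance of mould from where it was at the start of the episode above 0.03 m).
It fails at once if the steel measure is moved by more than 30 mm (distance of jigger from where it was at the start of the episode above 0.03 m).
It fails at once if the dropper bottle is moved by more than 30 mm (distance of syrup from where it was at the start of the episode above 0.03 m).
It also fails if it takes over 72 s, if anything falls off the work surface, if the arm or the gripper's body presses on something with over 40 N, if the wrist force passes 120 N, or if a joint passes its speed limit or range.

ROBOT

A 7-joint arm with a two-finger parallel gripper is mounted at the origin on a cart in front of the work surface, level with it; the furniture and walls round the work are solid. World frame = base frame: x ahead of the robot, y to its left, z up, the work surface at z = 0. Lengths are in mm, angles in rad, forces in N, time in s.
With the tool pointing down it reaches from about 425 to 1025 mm from the base axis. Payload 9.4 kg.
Tool frame: the origin (TCP) lies between the finger pads; the fingertips stand 11 mm ahead of it and the grasp point (between the pads) lies 8 mm behind it; z points along the fingers, y is the line along which they close (so a half turn about z gives the same grasp; the last joint's range is limited). The gripper opens to 85 mm and grips with 20 to 120 N. Pads are 22 mm wide; open, the fingers measure 114 mm over their backs; the gripper's body (76 mm by 85 mm) begins 54 mm behind the grasp point. The pads swing forward as they close: fully open they stand 13 mm farther back than shut.
Start: joints at [1.152, 0.599, -0.003, 1.599, 0.002, 0.943, -0.08], TCP at [242.999, -683.063, 242.275] pointing down, gripper open.
Joint ranges: [-2.57, 2.57], [-0.35, 1.97], [-1.29, 1.29], [0.11, 2.56], [-1.05, 4.19], [0.11, 1.86], [-2.63, 2.63]. Speed limits (rad/s): [2.22, 2.22, 3.01, 3.01, 3.14, 3.14, 3.14].

INTERFACE

Orientations are given as a unit quaternion [w, x, y, z].
In Python, from station import robot gives the robot as it stands. Calls block until the motion is done:
- robot.goto(position, orientation): joint-space move of the TCP to a pose.
- robot.move_straight(position, velocity=150, ori=None): straight line of the TCP; ori=None keeps the orientation; velocity is the mean speed in mm/s.
- robot.move_j(angles): joint-space move.
- robot.move_gripper(opening, force=None): finger opening in mm; force is the grip in N (None keeps the last); returns when the fingers have stopped.
- robot.sleep(seconds).
- robot.ik(position, orientation): joint angles nearest the present ones, or None.
- robot.snapshot(name): name is "scene" or "top" or "wrist"; returns a dict with "img" (480x640x3 uint8, blue, green, red), "fx", "fy", "cx", "cy" (pixels), "pose" (4x4, takes a point from camera to world coordinates). Camera axes: x right, y down, z forward; pixel columns grow to the right and rows downward; lengths in mm; the calibration is good to about 2 mm. The wrist camera is an equidistant fisheye: a pixel r from the principal point sees the ray r / f radians off the axis. A picture is of the moment at which its call begins. There is no depth.
A pose or a line that the arm cannot do raises robot.PlanningError and nothing moves.
- robot.close_job(): hands the job in; it is judged then, once.
Trained networks look in a picture, given as the dict that the camera call returned (one of the last four; its "shot" number tells which), for a name from the list of things; names that differ only in an ending like _2 or _b are one class to them, and where a whole thing is asked for, a point or a joint stands for the part that bears it (a point fixed in the world has none). Each returns a list of dicts, best first, with "conf" (0 to 1); they miss things now and then, are a little off and sometimes report something else, mostly with a low value. They report only what shows in the picture. A call takes as long as a camera call. They do not tell look-alikes from the thing itself.
- robot.regions_of(picture, label): "pixels" (480x640 bool, what is visible of it) and "rect" ([left, top, width, height] in pixels, round what is visible of it).
- robot.tip_of(picture, label): "centre" ([column, row] in pixels: a listed point, or the origin of a listed thing).
Readings, each from a call of its own:
- robot.current_t(): time.
- robot.current_joint_positions(): joint angles.
- robot.current_qvel(): joint speeds.
- robot.current_joint_torque(): joint torques, N m.
- robot.current_position(): TCP position.
- robot.current_ee_rot(): TCP orientation.
- robot.current_contact_force(): force on the tool from outside, world axes, zero at the start.
- robot.current_torque(): the same for the moment, N m.
- robot.current_grip_width(): finger opening in mm.
- robot.current_grip_force(): force on a finger pad.
Only numpy, scipy, OpenCV 4.12 (cv2) and the standard library are available. Lean on these libraries where they do the work, as an engineer would, in place of code of your own. Each camera call takes 0.05 s, during which the arm holds its last target. There are 200 camera calls.

## Working session

There is one attempt and no reset: what is moved stays moved. The work goes in short steps, each a Python script; the robot and the scene stay as the last script left them, time stands still between calls to the robot, and variables do not carry over. Pictures are saved under pics/ and viewed, at most 10 in all, crops included, and the job is handed in when it is done.

```bash
mkdir -p pics; ls; cat > h.py <<'E'
import numpy as np, cv2
from station import robot
def ray(s,uv):
    u,v=uv; x,y=(u-s["cx"])/s["fx"],(v-s["cy"])/s["fy"]
    d=np.array([x,y,1.]); P=np.array(s["pose"])
    return P[:3,3],P[:3,:3]@(d/np.linalg.norm(d))
def at_z(s,uv,z):
    o,d=ray(s,uv); return o+d*(z-o[2])/d[2]
def proj(s,p):
    P=np.array(s["pose"]); c=P[:3,:3].T@(np.asarray(p)-P[:3,3])
    return [s["fx"]*c[0]/c[2]+s["cx"],s["fy"]*c[1]/c[2]+s["cy"]]
E
python3 - <<'E'
from h import *
Z=dict(hopper=146,thumbscrew=171,cup=0,bowl=0,mould=0,jigger=0,syrup=0,mill=0)
for n in("scene","top"):
    s=robot.snapshot(n); cv2.imwrite(f"pics/{n}.png",s["img"]); print(n,np.round(s["pose"],2).tolist(),s["fx"])
    for l,z in Z.items():
        for r in robot.tip_of(s,l)[:5]: print(l,round(r["conf"],2),np.round(r["centre"]),np.round(at_z(s,r["centre"],z)))
print(robot.current_t(), robot.current_ee_rot())
E
```

```text
pics
scene [[-0.82, -0.4, 0.41, 109.13], [-0.57, 0.59, -0.57, 598.25], [-0.01, -0.7, -0.71, 896.56], [0.0, 0.0, 0.0, 1.0]] 499.25897004672925
hopper 0.87 [280. 292.] [524. 179. 146.]
thumbscrew 0.53 [340. 242.] [492.  27. 171.]
cup 0.83 [363. 208.] [ 601. -244.    0.]
cup 0.75 [378. 243.] [ 503. -157.    0.]
cup 0.64 [333. 229.] [ 621. -134.    0.]
bowl 0.97 [338. 389.] [365. 218.   0.]
mould 0.88 [420. 265.] [ 382. -151.    0.]
jigger 0.61 [308. 201.] [ 736. -183.    0.]
syrup 0.75 [191. 364.] [641. 341.   0.]
mill 0.78 [307. 318.] [514. 119.   0.]
top [[0.07, -0.97, 0.21, 341.78], [-1.0, -0.07, 0.01, -9.72], [0.0, -0.21, -0.98, 1199.83], [0.0, 0.0, 0.0, 1.0]] 435.567718477087
hopper 0.65 [242. 258.] [518. 181. 146.]
thumbscrew 0.54 [300. 272.] [490.  34. 171.]
cup 0.82 [362. 240.] [ 619. -125.    0.]
cup 0.81 [370. 278.] [ 512. -152.    0.]
cup 0.74 [407. 249.] [ 600. -252.    0.]
bowl 0.82 [233. 320.] [370. 214.   0.]
mould 0.58 [368. 321.] [ 393. -151.    0.]
jigger 0.7 [383. 203.] [ 730. -181.    0.]
jigger 0.7 [234. 320.] [370. 211.   0.]
jigger 0.57 [370. 321.] [ 393. -157.    0.]
syrup 0.58 [194. 220.] [642. 356.   0.]
syrup 0.5 [231. 321.] [368. 220.   0.]
mill 0.65 [275. 271.] [512. 113.   0.]
0.9 [-1.12634596e-05  9.85434346e-01  1.70056312e-01 -3.55334845e-05]
```

```bash
python3 - <<'E'
import cv2,numpy as np
a=cv2.imread("pics/scene.png")[150:440,170:490]; b=cv2.imread("pics/top.png")[180:360,170:440]
a=cv2.resize(a,(440,399),interpolation=cv2.INTER_CUBIC)
cv2.imwrite("pics/v1.png",cv2.resize(cv2.imread("pics/scene.png")[150:440,170:490],(660,598),interpolation=cv2.INTER_CUBIC))
cv2.imwrite("pics/v2.png",cv2.resize(b,(800,533),interpolation=cv2.INTER_CUBIC))
E
```

```text
(no output)
```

View pics/v1.png

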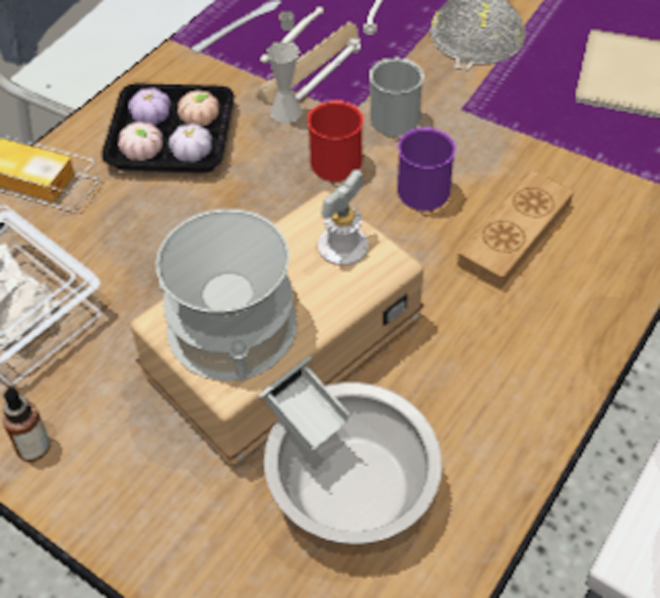

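View pics/v2.png

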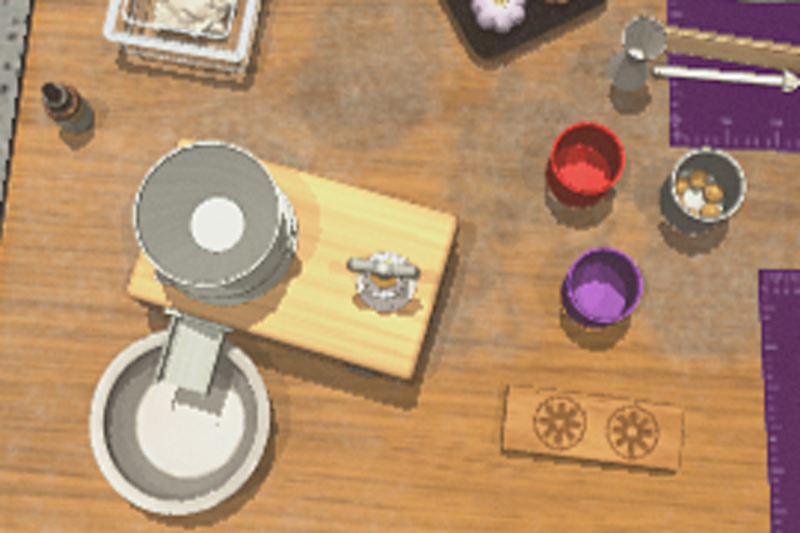

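The steel cup with the chestnuts is at top (407,249) / scene (361,196). The red (362,240) and purple (370,278) cups are empty look-alikes, and the v2 crop confirms grey steel with nuts. The mill sits at about (512,115) with yaw ≈ -0.2, and the screw wings lie along world y. Next I'll refine the cup, hopper and screw positions and search for feasible grasp and pour poses.

```bash
cat >> h.py <<'E'
from scipy.spatial.transform import Rotation as Rn
def toolR(az,p,flip=0):   # tool pointing azimuth az, p below horizontal, closing axis horizontal
    z=np.array([np.cos(az)*np.cos(p),np.sin(az)*np.cos(p),-np.sin(p)])
    y=np.array([-np.sin(az),np.cos(az),0])*(-1 if flip else 1)
    return Rn.from_matrix(np.c_[np.cross(y,z),y,z])
def q(R): x=R.as_quat(); return [x[3],x[0],x[1],x[2]]
CUP=np.array([600,-248,0.]); HOP=np.array([521,178,146.])
ZG=48.
def grasp(R0,cup=CUP,dz=0): return cup+[0,0,ZG+dz]+8*R0.as_matrix()[:,2]
def pour(R0,pd,t,off=25,zl=212,hop=HOP):  # lip point fixed, cup tilted t towards azimuth pd
    d=np.array([np.cos(pd),np.sin(pd),0]); ax=np.cross([0,0,1],d)
    Q=Rn.from_rotvec(ax*t); lip=np.array([hop[0],hop[1],zl])-off*d
    g=lip+Q.apply(np.array([0,0,ZG-76])-33*d)   # grasp point
    R=Q*R0
    return g+8*R.as_matrix()[:,2],R
E
python3 - <<'E'
from h import *
for n in("scene","top"):
    s=robot.snapshot(n)
    for r in robot.regions_of(s,"cup")[:4]:
        x,y,w,h=r["rect"]; print(n,"cup",r["rect"])
    for l in("hopper","thumbscrew"):
        for r in robot.regions_of(s,l)[:1]: print(n,l,r["rect"],r["conf"])
    print("proj cup rim", [np.round(proj(s,CUP+[a,b,76])).tolist() for a,b in((33,0),(-33,0),(0,33),(0,-33))], np.round(proj(s,CUP)))
D=np.deg2rad
res=[]
for az in range(-180,180,30):
  for p in(15,30,45,60,75,90):
    for f in(0,1):
      R0=toolR(D(az),D(p),f)
      a=robot.ik(grasp(R0),q(R0)); b=robot.ik(grasp(R0,dz=120),q(R0))
      if a is None or b is None: continue
      for pd in range(-180,180,30):
        js=[]
        for t in(125,110,90,70):
          P,R=pour(R0,D(pd),D(t)); j=robot.ik(P,q(R))
          if j is None: break
          js.append(j)
        if len(js)==4:
          J=np.array(js); res.append((np.abs(np.diff(J,axis=0)).max()+0.3*np.abs(J[-1]-a).max(),az,p,f,pd,np.round(J[0],1).tolist(),np.round(a,1).tolist()))
res.sort(key=lambda r:r[0]); print(len(res))
for r in res[:25]: print(r)
E
```

```text
scene cup [316.3, 200.9, 31.2, 37.4]
scene hopper [234.1, 233.4, 141.0, 141.6] 0.9
scene thumbscrew [326.6, 233.2, 17.5, 20.9] 0.74
proj cup rim [[354.0, 180.0], [376.0, 190.0], [358.0, 192.0], [372.0, 178.0]] [364. 207.]
top cup [394.4, 233.2, 30.5, 25.4]
top cup [359.5, 266.4, 26.2, 26.2]
top cup [338.1, 308.9, 61.4, 32.9]
top hopper [212.5, 229.0, 112.9, 83.4] 0.79
top thumbscrew [287.9, 264.8, 24.2, 10.8] 0.68
proj cup rim [[412.0, 231.0], [411.0, 256.0], [399.0, 242.0], [424.0, 244.0]] [406. 249.]Traceback (most recent call last):
  File "<stdin>", line 20, in <module>
ValueError: time passes only in moves, steps and waits
```

```bash
sed -i 's/CUP=np.array(\[600,-248/CUP=np.array([602,-244/' h.py; cat > s.py <<'E'
from h import *
s=robot.snapshot("top"); print("hop top",at_z(s,(240.2,252.9),197)); s=robot.snapshot("scene"); print("hop scene",at_z(s,(278.1,275.3),197))
D=np.deg2rad
n=0
def ik(P,R):
    global n
    n+=1
    try: return robot.ik(P,q(R))
    except ValueError as e:
        print("lim",n); n=0; robot.sleep(0.02); return robot.ik(P,q(R))
res=[]
for az in (-90,-60,-20,20,60,90,120,180):
  for p in(30,50,75):
    for f in(0,1):
      R0=toolR(D(az),D(p),f)
      a=ik(grasp(R0),R0)
      if a is None: continue
      for pd in range(-180,180,45):
        js=[]
        for t in(120,90,70):
          P,R=pour(R0,D(pd),D(t)); j=ik(P,R)
          if j is None: break
          js.append(j)
        if len(js)==3:
          J=np.array(js); res.append((np.abs(np.diff(J,axis=0)).max()+0.3*np.abs(J[-1]-a).max(),az,p,f,pd,np.round(J[0],1).tolist(),np.round(a,1).tolist()))
res.sort(key=lambda r:r[0]); print(len(res),robot.current_t())
for r in res[:20]: print(r)
E
timeout 500 python3 s.py
```

```text
hop top [521.16708922 177.59696515 197.        ]
hop scene [523.54568277 180.04036521 197.        ]
181 1.4
(np.float64(0.45640192330204166), 120, 75, 1, -45, [0.4, 1.5, -0.9, 1.8, -0.9, 1.7, 0.6], [0.7, 0.9, -0.5, 1.7, 0.3, 0.8, 0.6])
(np.float64(0.5092189070724638), 90, 75, 1, -45, [0.4, 1.4, -0.7, 1.9, -1.0, 1.7, 0.2], [0.7, 0.8, -0.4, 1.8, 0.1, 0.6, 0.3])
(np.float64(0.514190580150435), 120, 30, 1, -90, [0.3, 1.8, -1.3, 1.6, -0.8, 1.8, 1.8], [0.8, 1.2, -0.7, 1.3, -0.0, 1.6, 0.8])
(np.float64(0.5390799379644087), 180, 50, 0, -90, [0.2, 1.2, -0.5, 1.7, -0.9, 1.8, -0.2], [0.1, 1.0, 0.2, 1.4, 0.0, 1.4, -1.3])
(np.float64(0.5519148755663805), -90, 75, 0, -45, [0.3, 1.2, -0.7, 1.6, -0.7, 1.8, 0.1], [0.1, 0.8, 0.1, 2.0, 0.5, 0.4, -0.3])
(np.float64(0.5561691043571182), 120, 50, 1, -45, [0.5, 1.8, -1.1, 1.9, -1.0, 1.5, 0.6], [0.8, 1.1, -0.6, 1.5, 0.1, 1.3, 0.8])
(np.float64(0.5689793474319398), 180, 75, 1, -45, [0.4, 1.6, -1.1, 1.7, -0.7, 1.7, 1.4], [0.6, 0.9, -0.6, 1.7, 0.6, 1.0, 1.3])
(np.float64(0.5769821628185569), -60, 75, 0, -45, [0.4, 1.3, -0.9, 1.7, -0.6, 1.6, 0.5], [0.2, 0.7, 0.
[... 847 characters left out ...]
, 0.5, 1.9, 0.9, 1.8, -0.7], [0.2, 0.7, 0.1, 2.1, 0.7, 0.2, 0.0])
(np.float64(0.7000782040008605), 60, 75, 1, -45, [0.5, 1.4, -0.9, 1.9, -0.9, 1.4, -0.5], [0.6, 0.8, -0.3, 1.9, -0.0, 0.4, -0.1])
(np.float64(0.7046896983606626), 120, 75, 1, -90, [0.6, 1.6, -1.1, 2.0, -1.0, 1.2, 1.9], [0.7, 0.9, -0.5, 1.7, 0.3, 0.8, 0.6])
(np.float64(0.7089120018906107), -90, 30, 1, 90, [-1.1, 2.0, 1.1, 2.0, 1.0, 1.8, 2.1], [0.1, 1.0, -0.4, 2.0, 1.5, 1.4, 1.7])
(np.float64(0.7104663971144112), 20, 75, 1, -45, [0.3, 1.2, -0.6, 1.9, -1.0, 1.6, -1.0], [0.5, 0.7, -0.2, 2.0, -0.2, 0.2, -0.6])
(np.float64(0.7115502426849055), -60, 50, 1, 90, [-1.2, 1.6, 0.7, 2.1, 1.1, 1.7, 2.4], [0.3, 0.8, -0.4, 2.2, 1.9, 0.9, 1.9])
```

```bash
cat > fk.py <<'E'
from h import *
from scipy.optimize import least_squares
AX=[[0,0,-1],[0,1,0],[0,0,-1],[0,-1,0],[0,0,-1],[0,1,0],[0,0,-1]]
def fk(j,c):
    # c: zs, elbow offset, L1, forearm offset, L2, wrist offset, tool, signs
    off=[[0,0,0],[0,0,c[0]],[0,0,0],[c[1],0,c[2]],[c[3],0,0],[0,0,c[4]],[c[5],0,0]]
    R=Rn.identity(); p=np.zeros(3); pts=[]
    for k in range(7):
        p=p+R.apply(off[k]); pts.append(p); R=R*Rn.from_rotvec(np.array(AX[k])*SG[k]*j[k])
    e=p+R.apply([0,0,c[6]]); pts.append(e)
    return e,R,pts
SG=[1]*7
E
cat > fit.py <<'E'
import fk,itertools,json
from fk import *
rng=np.random.default_rng(1); S=[]
while len(S)<30:
    R=toolR(rng.uniform(-3,3),rng.uniform(.3,1.5)); P=rng.uniform([400,-400,100],[700,300,400]); j=robot.ik(P,q(R))
    if j is not None: S.append((P,R,np.array(j)))
j0=np.array(robot.current_joint_positions()); e=robot.current_ee_rot()
best=None
# rotation only: signs and constant tool offset
for sg in itertools.product([1,-1],repeat=7):
    fk.SG=list(sg); c=np.zeros(7)
    T=[(fk.fk(j,c)[1].inv()*R).as_matrix() for P,R,j in S]
    v=np.std(T,axis=0).sum()
    if best is None or v<best[0]: best=(v,sg,T[0])
print(best)
fk.SG=list(best[1])
f=lambda c: np.concatenate([fk.fk(j,c)[0]-P for P,R,j in S])
r=least_squares(f,[300,0,400,0,400,80,300]); print(r.x,np.abs(r.fun).max())
json.dump(dict(SG=best[1],T=best[2].tolist(),c=r.x.tolist()),open("fk.json","w"))
E
timeout 500 python3 fit.py
```

```text
Traceback (most recent call last):
  File "fit.py", line 12, in <module>
    T=[(fk.fk(j,c)[1].inv()*R).as_matrix() for P,R,j in S]
        ^^^^^
AttributeError: 'function' object has no attribute 'fk'
```

```bash
sed -i 's/^import fk,itertools,json/import itertools,json/; s/^from fk import \*/from fk import *\nimport fk as fk/' fit.py; timeout 500 python3 fit.py
```

```text
(np.float64(8.202241809007404e-11), (1, 1, 1, -1, 1, 1, 1), array([[-2.22044605e-16, -1.00000000e+00,  2.02394731e-16],
       [ 1.00000000e+00, -2.22044605e-16, -1.70502228e-16],
       [ 1.70502228e-16,  2.02394731e-16,  1.00000000e+00]]))
[235.18629114  -9.39388671 689.17304292   8.12203419 442.35464349
  19.61908473 308.36406291] 65.81273268389975
```

```bash
python3 - <<'E'
t=open("fk.py").read()
a=t.index("    # c:"); b=t.index("    R=Rn")
t=t[:a]+"    off=np.reshape(c,(8,3))\n"+t[b:]
t=t.replace("R.apply([0,0,c[6]])","R.apply(off[7])")
open("fk.py","w").write(t)
f=open("fit.py").read().replace("c=np.zeros(7)","c=np.zeros(24)").replace("[300,0,400,0,400,80,300])","x0)").replace("r=least","x0=np.zeros(24); x0[[5,11,17,18,23]]=[300,400,400,80,300]\nr=least")
open("fit.py","w").write(f.replace("print(r.x,","print(np.round(r.x.reshape(8,3),1),"))
E
timeout 500 python3 fit.py
```

```text
(np.float64(8.202241809007404e-11), (1, 1, 1, -1, 1, 1, 1), array([[-2.22044605e-16, -1.00000000e+00,  2.02394731e-16],
       [ 1.00000000e+00, -2.22044605e-16, -1.70502228e-16],
       [ 1.70502228e-16,  2.02394731e-16,  1.00000000e+00]]))
[[-0.000e+00  0.000e+00  7.290e+01]
 [ 0.000e+00  4.484e+02  2.107e+02]
 [-0.000e+00 -4.783e+02  1.130e+01]
 [-0.000e+00 -9.400e+00  6.356e+02]
 [-0.000e+00 -1.700e+01  9.100e+00]
 [ 0.000e+00  5.000e-01  4.331e+02]
 [-0.000e+00 -8.000e-01  8.000e+00]
 [-0.000e+00  0.000e+00  3.077e+02]] 8.952491725722211e-08
```

```bash
cat >> fk.py <<'E'
import json
_d=json.load(open("fk.json")) if __import__("os").path.exists("fk.json") else None
if _d: SG=_d["SG"]; T=Rn.from_matrix(np.round(_d["T"])); C=np.array(_d["c"])
LO=np.array([-2.57,-.35,-1.29,.11,-1.05,.11,-2.63])+.03; HI=np.array([2.57,1.97,1.29,2.56,4.19,1.86,2.63])-.03
OBS=np.array([[524,172,59,197],[495,31,32,187],[524,172,95,96],[500,60,95,96],[368,216,80,56],[620,-128,34,76],[508,-154,34,76],[733,-182,21,100],[642,350,17,102],[388,-153,60,27]],float)
def pose(j):
    e,R,p=fk(j,C); return e,R*T,p
def links(j):
    e,R,p=pose(j); z=R.as_matrix()[:,2]
    sh=np.array([0,0,283.6]); el=p[3]; wr=p[5]; pts=[]
    for a,b,r,n in((sh,el,75,6),(el,wr,65,6),(wr,e-130*z,55,3),(e-130*z,e-65*z,45,3)):
        for t in np.linspace(0.25 if a is sh else 0,1,n): pts.append([*(a+t*(b-a)),r])
    return np.array(pts)
def clear(pts):
    d=np.linalg.norm(pts[:,None,:2]-OBS[None,:,:2],axis=2)-OBS[:,2]; h=pts[:,None,2]-OBS[:,3]
    c=np.maximum(d,h)-pts[:,3:4]
    return np.minimum(c.min(1),pts[:,2]-pts[:,3])
def solve(P,R,seed,margin=15):
    def f(j):
        e,Q,_=pose(j); 
        return np.r_[(e-P)*.1,(Q*R.inv()).as_rotvec()*40,np.minimum(clear(links(j))-margin,0)*.02,(j-seed)*.01]
    r=least_squares(f,np.clip(seed,LO,HI),bounds=(LO-1e-6,HI+1e-6),max_nfev=40,diff_step=1e-5)
    e,Q,_=pose(r.x); er=np.linalg.norm(e-P)+400*(Q*R.inv()).magnitude()
    return r.x,er,clear(links(r.x)).min()
E
cat > plan.py <<'E'
import sys
from multiprocessing import Pool
D=np.deg2rad if 0 else __import__("numpy").deg2rad
from fk import *
SEEDS=[np.array(s,float) for s in([-.3,.3,0,1.9,0,1,0],[.3,.6,-.4,1.8,.5,1.2,1.5],[-.8,.8,.5,1.8,.8,1.5,-1.5])]
def job(a):
    az,p,f,pd=a; R0=toolR(D(az),D(p),f)
    P,R=pour(R0,D(pd),D(120)); best=None
    for s in SEEDS:
        j,er,c=solve(P,R,s)
        if er<3 and c>0 and (best is None or c>best[1]): best=(j,c)
    if best is None: return None
    J=[best[0]]; cs=[best[1]]
    for t in(95,70):
        P,R=pour(R0,D(pd),D(t)); j,er,c=solve(P,R,J[-1]); 
        if er>3 or c<0: return None
        J.append(j); cs.append(c)
    P=np.r_[HOP[:2]-90*np.array([np.cos(D(pd)),np.sin(D(pd))]),330]; j,er,c=solve(P,R0,J[-1])
    if er>5 or c<0: return None
    J.append(j); cs.append(c)
    for dz in(150,0):
        j,er,c=solve(grasp(R0,dz=dz),R0,J[-1])
        if er>3 or c<0: return None
        J.append(j); cs.append(c)
    J=np.array(J); return (np.abs(np.diff(J,axis=0)).max(),az,p,f,pd,np.round(cs).tolist(),np.round(J,2).tolist())
if __name__=="__main__":
    todo=[(az,p,f,pd) for az in range(-180,180,30) for p in(30,50,75) for f in(0,1) for pd in range(-180,180,45)]
    import os; print(os.cpu_count())
    with Pool() as po: res=[r for r in po.imap_unordered(job,todo,chunksize=4) if r]
    res.sort(key=lambda r:r[0]); print(len(res)); json.dump(res,open("plan.json","w"))
    for r in res[:22]: print(np.round(r[0],2),r[1:6],r[6][0])
E
sed -i '1s/.*/import numpy/;3s/.*/D=numpy.deg2rad/' plan.py; OMP_NUM_THREADS=1 timeout 420 python3 plan.py
```

```text
4
11
0.89 (120, 30, 1, 90, [35.0, 45.0, 41.0, 121.0, 83.0, 32.0]) [-0.81, 0.86, 0.35, 1.63, 0.33, 1.69, -0.58]
0.97 (120, 50, 1, 90, [15.0, 33.0, 36.0, 138.0, 97.0, 47.0]) [-1.06, 1.07, 0.68, 1.68, 0.39, 1.66, -0.39]
1.0 (150, 50, 1, 135, [21.0, 37.0, 40.0, 138.0, 97.0, 43.0]) [-0.88, 0.79, -0.08, 2.16, 1.24, 1.53, -1.18]
1.2 (120, 30, 1, 135, [40.0, 50.0, 46.0, 120.0, 83.0, 32.0]) [-0.44, 0.62, -0.64, 2.37, 1.59, 1.42, -1.55]
1.22 (-180, 50, 1, 135, [4.0, 27.0, 31.0, 138.0, 97.0, 6.0]) [-0.9, 0.91, 0.05, 1.96, 1.02, 1.68, -0.66]
1.27 (90, 50, 1, 90, [22.0, 38.0, 41.0, 138.0, 98.0, 47.0]) [-0.96, 0.88, 0.27, 1.84, 0.7, 1.59, -1.13]
1.3 (90, 30, 1, 90, [41.0, 52.0, 48.0, 121.0, 106.0, 32.0]) [-1.01, 0.74, 0.42, 1.87, 0.54, 1.31, -0.95]
1.31 (120, 50, 1, 135, [21.0, 37.0, 40.0, 138.0, 97.0, 47.0]) [-0.68, 0.8, -0.43, 2.38, 1.55, 1.72, -1.8]
1.67 (60, 50, 1, 90, [15.0, 33.0, 36.0, 138.0, 110.0, 47.0]) [-1.12, 0.89, 0.35, 2.04, 0.92, 1.39, -1.66]
1.81 (0, 50, 0, 45, [4.0, 27.0, 31.0, 138.0, 113.0, 11.0]) [-0.98, 1.03, 0.45, 1.7, 0.49, 1.78, 1.46]
2.36 (0, 50, 0, -45, [4.0, 27.0, 31.0, 138.0, 113.0, 11.0]) [0.53, 1.01, -0.73, 2.0, -0.97, 1.14, 1.71]
```

```bash
cat > go.py <<'E'
from fk import *
D=np.deg2rad
R0=toolR(D(90),D(50),1); PD=D(90)
def chain(cup=CUP):
    r=[x for x in json.load(open("plan.json")) if x[1:5]==[90,50,1,90]][0][6]
    K={}; s=np.array(r[0])
    for t in(120,110,100,90,80,70):
        P,R=pour(R0,PD,D(t)); s,er,c=solve(P,R,s); K[t]=s; assert er<2,(t,er)
    s,er,c=solve(np.r_[HOP[:2]-[0,90],340],R0,s); K["over"]=s; assert er<4
    for dz in(150,0.):
        s,er,c=solve(grasp(R0,cup,dz),R0,s); K["g%d"%dz]=s; assert er<2,er
    return K
if __name__=="__main__":
    K=chain(); s=robot.snapshot("scene"); print("sieve",at_z(s,(402,164.5),30), at_z(s,(402,175),0))
    j0=np.array(robot.current_joint_positions())
    seq=[("start",j0)]+[(k,K[k]) for k in("g150","g0")]+[(k,K[k]) for k in("g150","over",70,80,90,100,110,120)]
    for (n,a),(m,b) in zip(seq,seq[1:]):
        cl=[];ti=[];lo=[]
        for t in np.linspace(0,1,15):
            j=a+t*(b-a); cl.append(clear(links(j)).min()); e,R,_=pose(j); Q=R*R0.inv(); ax=Q.apply([0,0,1])
            ti.append(np.rad2deg(np.arccos(ax[2]))); g=e-8*R.as_matrix()[:,2]
            pts=np.array([np.r_[g+Q.apply([32*np.cos(u),32*np.sin(u),h-ZG]),1] for u in np.arange(0,6.28,.5) for h in(0,38,76)]); lo.append(clear(pts).min())
        print(n,m,"dj",np.abs(b-a).max().round(2),"clear",round(min(cl)),"tilt",round(max(ti)),"cup",round(min(lo)),"elbow",pose(b)[2][3].round(),"wrist",pose(b)[2][5].round())
    json.dump({str(k):v.tolist() for k,v in K.items()},open("K.json","w"))
E
python3 go.py
```

```text
sieve [ 588.08512823 -428.84350889   30.        ] [ 5.81254156e+02 -4.22163079e+02 -1.13686838e-13]
start g150 dj 0.61 clear 98 tilt 40 cup 73 elbow [ 266. -399.  719.] wrist [ 602. -441.  434.]
g150 g0 dj 0.19 clear 47 tilt 0 cup -1 elbow [ 322. -446.  626.] wrist [ 602. -441.  284.]
g0 g150 dj 0.19 clear 47 tilt 0 cup -1 elbow [ 266. -399.  719.] wrist [ 602. -441.  434.]
g150 over dj 0.38 clear 98 tilt 1 cup 63 elbow [ 194. -212.  864.] wrist [ 521. -114.  582.]
over 70 dj 1.29 clear 29 tilt 70 cup -2 elbow [282. 141. 850.] wrist [520. 270. 500.]
70 80 dj 0.13 clear 40 tilt 80 cup 2 elbow [290. 190. 831.] wrist [520. 318. 475.]
80 90 dj 0.12 clear 40 tilt 90 cup 8 elbow [298. 242. 806.] wrist [520. 361. 442.]
90 100 dj 0.11 clear 36 tilt 100 cup 14 elbow [306. 292. 775.] wrist [520. 398. 403.]
100 110 dj 0.11 clear 30 tilt 110 cup 14 elbow [312. 340. 738.] wrist [520. 427. 357.]
110 120 dj 0.1 clear 22 tilt 120 cup 14 elbow [319. 385. 696.] wrist [520. 448. 308.]
```

```bash
sed -i 's/zl=212/zl=220/' h.py; cat >> h.py <<'E'
def wray(s,uv):
    u,v=(uv[0]-s["cx"])/s["fx"],(uv[1]-s["cy"])/s["fy"]; r=np.hypot(u,v); k=np.sin(r)/r if r>1e-9 else 1
    P=np.array(s["pose"]); return P[:3,3],P[:3,:3]@np.array([u*k,v*k,np.cos(r)])
def w_at_z(s,uv,z):
    o,d=wray(s,uv); return o+d*(z-o[2])/d[2]
E
python3 go.py | tail -7 | cut -c1-60
python3 - <<'E'
from fk import *
K=json.load(open("K.json"))
print(robot.current_t()); robot.move_j(K["g150"]); print(robot.current_t(),robot.current_position())
s=robot.snapshot("wrist"); cv2.imwrite("pics/w1.png",s["img"])
for r in robot.tip_of(s,"cup")[:4]: print(r["conf"],r["centre"],w_at_z(s,r["centre"],0))
for r in robot.regions_of(s,"cup")[:4]: print(r["conf"],r["rect"])
E
```

```text
g150 over dj 0.38 clear 98 tilt 1 cup 63 elbow [ 195. -204. 
over 70 dj 1.28 clear 36 tilt 70 cup 2 elbow [276. 140. 853.
70 80 dj 0.13 clear 48 tilt 80 cup 10 elbow [285. 188. 835.]
80 90 dj 0.12 clear 48 tilt 90 cup 16 elbow [293. 239. 810.]
90 100 dj 0.11 clear 44 tilt 100 cup 22 elbow [300. 290. 779
100 110 dj 0.11 clear 38 tilt 110 cup 22 elbow [309. 337. 74
110 120 dj 0.1 clear 30 tilt 120 cup 22 elbow [315. 381. 702
1.5
3.55 [ 601.63486226 -240.2020644   191.82766038]
0.9 [225.1, 261.9] [ 5.09710462e+02 -1.54665858e+02  5.68434189e-14]
0.6 [325.0, 351.3] [ 608.54187526 -240.66183303    0.        ]
0.83 [278.5, 301.5, 87.0, 94.8]
0.67 [166.5, 194.2, 89.6, 95.3]
0.57 [299.6, 179.3, 84.8, 94.9]
```

View pics/w1.png

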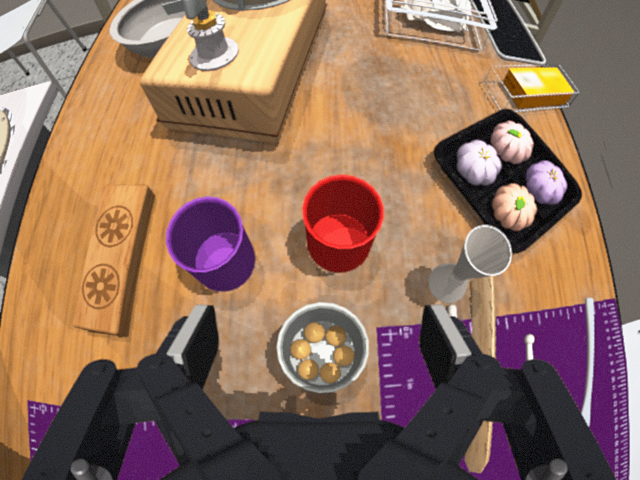

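The steel cup holding six nuts is centred between the fingers, with its rim at (323,347). The red and purple cups are clear, and a wooden stick lies to the right at (483,330).

```bash
python3 - <<'E'
from fk import *
from go import R0
K=json.load(open("K.json"))
s=robot.snapshot("wrist")
for uv in((323,347),(278,347),(368,347)): print(w_at_z(s,uv,76))
print("stick",w_at_z(s,(470,330),15))
c=w_at_z(s,(323,347),76); 
cup=np.array([c[0],(c[1]-242)/2,0])
if np.linalg.norm(cup-CUP)>9: raise SystemExit("check")
print("cup",cup); open("cup.json","w").write(json.dumps(cup.tolist()))
robot.move_straight(grasp(R0,cup).tolist(),velocity=90)
robot.move_gripper(40,force=35)
print(robot.current_grip_width(),robot.current_grip_force(),robot.current_contact_force())
robot.move_straight(grasp(R0,cup,150).tolist(),velocity=90)
print(robot.current_t(),robot.current_grip_width(),robot.current_grip_force(),robot.current_contact_force())
s=robot.snapshot("wrist"); cv2.imwrite("pics/w2.png",s["img"][160:460,140:540])
E
```

```text
[ 605.92101661 -241.89779086   76.        ]
[ 573.541858   -242.21868006   76.        ]
[ 638.39513266 -242.35685721   76.        ]
stick [ 744.62395291 -226.79472503   15.        ]
cup [ 605.92101661 -241.94889543    0.        ]
63.52075066392206 38.329797461628914 [-2.50021027 -0.51480252  5.81974571]
7.725 63.380315700627726 38.63079093396664 [ 0.12706709  0.50497103 -2.03131494]
```

View pics/w2.png

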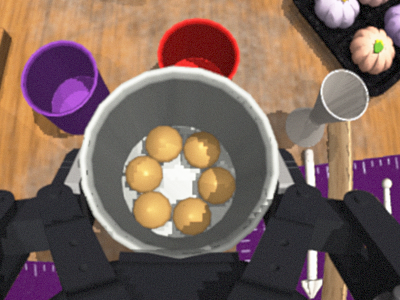

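The cup is held upright with all six nuts inside, so I'll pour.

```bash
python3 - <<'E'
from fk import *
K=json.load(open("K.json"))
for k in("over","70","80","90","100","110","120"):
    robot.move_j(K[k]); print(k,round(robot.current_t(),2),np.round(robot.current_contact_force(),1))
    if k in("90","100","110"): robot.sleep(.3)
robot.sleep(.6)
s=robot.snapshot("scene"); cv2.imwrite("pics/p1.png",cv2.resize(s["img"][150:400,170:440],(648,600))); print(robot.current_t(),robot.current_position())
for n in("nut_0",): print(len(robot.tip_of(s,n)))
E
```

```text
over 9.15 [ 0.8  0.3 -1.9]
70 10.74 [ 0.4  0.1 -1.3]
80 11.01 [-0.7  0.1 -1.7]
90 11.26 [ 0.4 -1.  -3.4]
100 11.81 [-1.1  0.5 -2. ]
110 12.36 [-0.3 -0.1 -0.6]
120 12.91 [ 1.  -0.8 -1.5]
13.5583 [521.00481965 137.3411328  261.36898553]
6
```

View pics/p1.png

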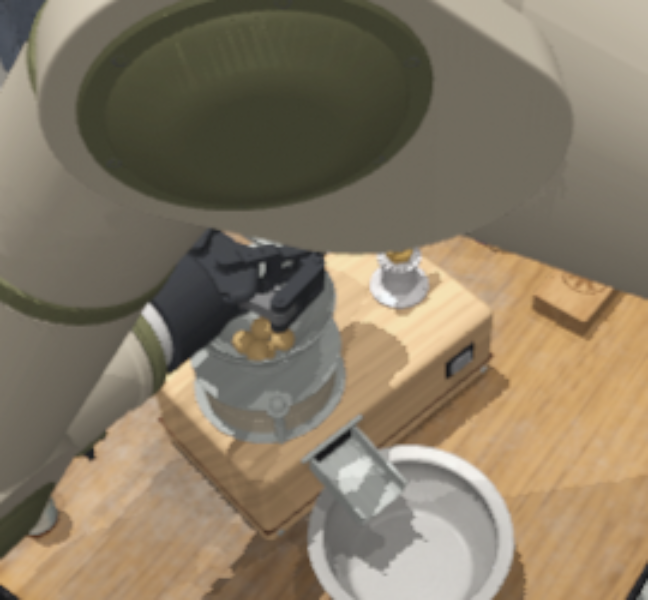

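Nuts are in the hopper at around (262,340) in this crop. I'll put the cup back on its spot, then check the count and measure the screw.

```bash
python3 - <<'E'
from fk import *
from go import R0
K=json.load(open("K.json")); cup=np.array(json.load(open("cup.json")))
for k in("100","70","over","g150"): robot.move_j(K[k])
robot.move_straight(grasp(R0,cup,30).tolist(),velocity=200)
robot.move_straight(grasp(R0,cup,1).tolist(),velocity=50)
print(robot.current_contact_force())
robot.move_gripper(85); robot.sleep(.2)
robot.move_straight(grasp(R0,cup,120).tolist(),velocity=150)
print(robot.current_t())
s=robot.snapshot("top"); b=s["img"][180:360,170:440]; cv2.imwrite("pics/t2.png",cv2.resize(b,(800,533),interpolation=cv2.INTER_CUBIC))
for r in robot.tip_of(s,"nut_0"): print(round(r["conf"],2),np.round(at_z(s,r["centre"],160)))
for r in robot.regions_of(s,"thumbscrew")[:1]:
    v,u=np.nonzero(r["pixels"]); w=np.array([at_z(s,(a,b),187)[:2] for a,b in zip(u,v)]); m=w.mean(0); U,S,V=np.linalg.svd(w-m); print("screw",m,S,np.rad2deg(np.arctan2(V[0][1],V[0][0])))
E
```

```text
[-1.01150741  0.64581128  1.27560413]
20.3417
0.6 [510. 171. 160.]
0.51 [513. 206. 160.]
0.51 [518. 199. 160.]
0.5 [520. 174. 160.]
0.41 [522. 161. 160.]
screw [490.93360894  38.23424211] [168.81518626  37.06031335] -93.45061467704166
```

View pics/t2.png

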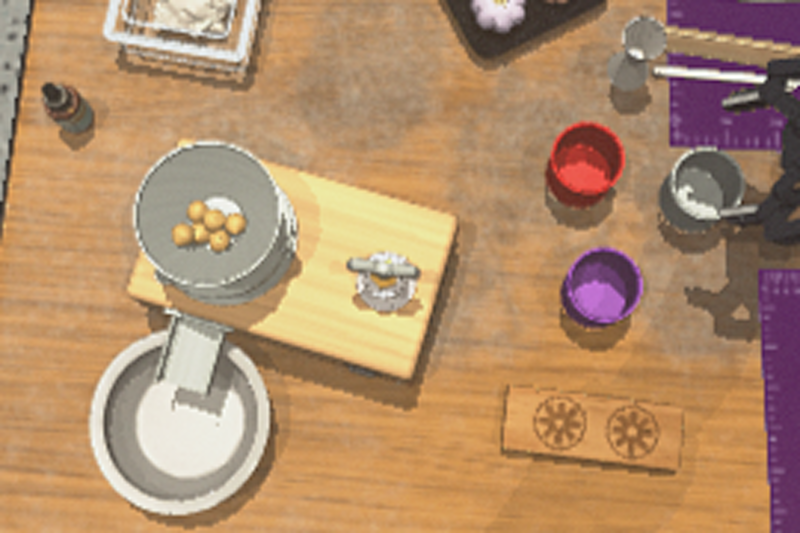

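All six nuts are in the hopper at zoomed (182–235, 210–240). The steel cup stands empty and upright at (703,190), and the bystanders haven't moved. Next I'll move above the screw for a closer look.

```bash
cat > scr.py <<'E'
from fk import *
def down(yaw): # closing axis (tool y) at world azimuth yaw
    y=np.array([np.cos(yaw),np.sin(yaw),0]); z=np.array([0,0,-1.]); return Rn.from_matrix(np.c_[np.cross(y,z),y,z])
E
python3 - <<'E'
from scr import *
j0=np.array(robot.current_joint_positions()); S=np.array([493,36.])
for base in(-.05,-.05+np.pi,-.05-np.pi):
    s0=np.array([-.07,.3,0,1.9,0,.95,0]); s=s0; js=[]
    for d in(0,-.7,-1.4,-2.1,-2.8):
        s,er,c=solve(np.r_[S,167],down(base+d),s,margin=5); js.append((round(s[6],2),round(er,1),round(c)))
    print(base,js)
for y in(-.05,np.pi-.05):
    a,er,c=solve(np.r_[S,300],down(y),np.array([-.07,.3,0,1.9,0,.95,0])); print(y,a.round(2),er,c,min(clear(links(j0+t*(a-j0))).min() for t in np.linspace(0,1,15)))
E
```

```text
-0.05 [(np.float64(-0.29), np.float64(0.2), 0), (np.float64(-0.79), np.float64(0.2), 0), (np.float64(-1.29), np.float64(0.2), 0), (np.float64(-1.77), np.float64(0.2), 0), (np.float64(-2.22), np.float64(0.2), 0)]
3.0915926535897933 [(np.float64(2.15), np.float64(0.2), 0), (np.float64(1.6), np.float64(0.2), 0), (np.float64(1.06), np.float64(0.2), 0), (np.float64(0.53), np.float64(0.2), 0), (np.float64(0.01), np.float64(0.2), 0)]
-3.191592653589793 [(np.float64(2.15), np.float64(0.2), 0), (np.float64(1.6), np.float64(0.2), 0), (np.float64(1.06), np.float64(0.2), 0), (np.float64(0.53), np.float64(0.2), 0), (np.float64(0.01), np.float64(0.2), 0)]
-0.05 [-0.18  0.25 -0.01  2.05  0.    0.84 -0.24] 2.386888476281261e-05 123.00000406519871 58.4310141777288
3.0915926535897933 [ 0.68  0.49 -1.22  2.    0.54  1.03  2.29] 0.0034694679216611167 123.00115684815756 69.73448917421882
```

```bash
python3 - <<'E'
from scr import *
S=np.array([493,36.])
a,er,c=solve(np.r_[S,300],down(-.05),np.array([-.07,.3,0,1.9,0,.95,0]))
robot.move_j(a.tolist()); robot.move_gripper(50)
s=robot.snapshot("wrist"); print(robot.current_t())
for r in robot.tip_of(s,"thumbscrew")[:2]: print(r["conf"],r["centre"],w_at_z(s,r["centre"],171))
u0,v0=map(int,r["centre"])
for r in robot.regions_of(s,"thumbscrew")[:1]:
    print(r["rect"]); v,u=np.nonzero(r["pixels"]); w=np.array([w_at_z(s,(a,b),185)[:2] for a,b in zip(u,v)]); m=w.mean(0); U,SS,V=np.linalg.svd(w-m); print("screw",m,SS,np.rad2deg(np.arctan2(V[0][1],V[0][0])))
x0,y0=max(u0-100,0),max(v0-75,0); print(x0,y0)
cv2.imwrite("pics/w3.png",cv2.resize(s["img"][y0:y0+150,x0:x0+200],(800,600),interpolation=cv2.INTER_CUBIC)); np.save("s3.npy",s,allow_pickle=True)
E
```

```text
22.325
0.63 [319.0, 228.6] [494.51029971  34.96748464 171.        ]
[310.1, 188.6, 18.5, 81.6]
screw [495.65968621  41.1460752 ] [536.81283194  90.50900077] -93.21238350967602
219 153
```

View pics/w3.png

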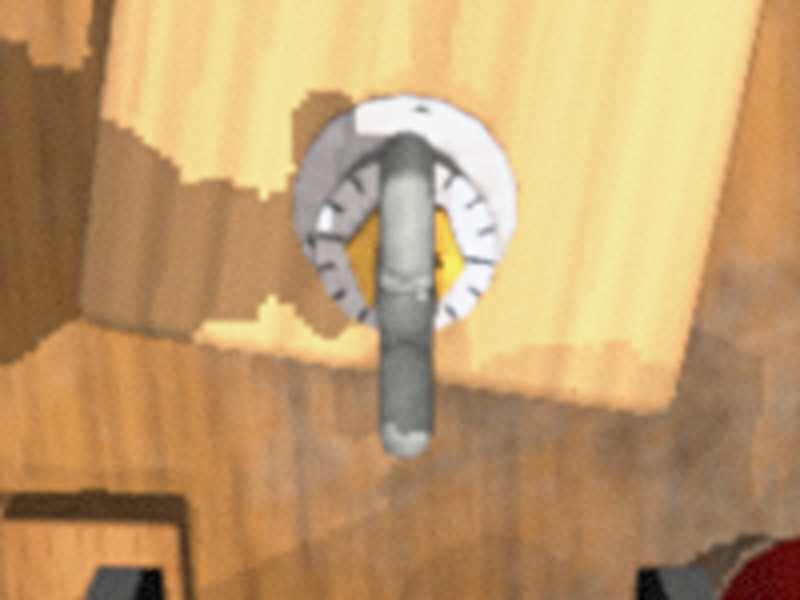

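The wings run straight along the fingers' x axis, from crop (405,130) to (405,455). I'll descend and grip.

```bash
python3 - <<'E'
from scr import *
S=np.array([495,36.])
f=lambda: (round(robot.current_t(),2),np.round(robot.current_contact_force(),1).tolist(),np.round(robot.current_torque(),2).tolist(),round(robot.current_grip_width(),1),round(robot.current_grip_force(),1))
robot.move_straight([*S,210],velocity=150,ori=q(down(-.053)))
robot.move_straight([*S,167],velocity=60); print(f())
robot.move_gripper(0,force=30); print(f())
j=np.array(robot.current_joint_positions()); j0=j.copy(); print(j.round(3))
for k in range(4):
    j[6]-=.1; robot.move_j(j.tolist()); print(f(),round(robot.current_joint_torque()[6],2))
E
```

```text
(24.04, [-0.7, -0.5, 0.4], [0.04, 0.04, -0.01], 49.9, 0.0)
(24.48, [-3.4, 0.8, 5.5], [0.08, 0.68, 0.01], 9.7, 30.4)
[-0.179  0.441 -0.011  2.189  0.009  0.513 -0.25 ]
(24.73, [-0.4, 0.5, -0.1], [0.1, 0.14, -0.07], 9.7, 30.7) -0.54
(24.98, [-1.6, 0.0, 2.1], [0.14, 0.36, -0.04], 9.5, 30.9) -0.51
(25.23, [-3.4, 2.0, 3.7], [0.26, 0.64, -0.08], 9.3, 31.1) -0.5
(25.48, [-4.7, 1.5, 4.5], [0.4, 0.97, -0.05], 9.3, 31.4) -0.5
```

```bash
python3 - <<'E'
from scr import *
j=np.array(robot.current_joint_positions()); n=0
while j[6]>-2.58:
    st=.1 if j[6]>-1.65 else .04
    j[6]-=st; robot.move_j(j.tolist()); tz=robot.current_torque()[2]; F=np.array(robot.current_contact_force()); n+=1
    if n%4==0 or tz<-.2: print(round(j[6],3),round(tz,2),F.round(1),round(robot.current_grip_width(),1),round(robot.current_joint_positions()[6],3))
    if abs(tz)>.5 or np.linalg.norm(F)>30: break
print(robot.current_t(),robot.current_joint_positions()[6])
E
```

```text
-1.044 -0.05 [-5.1  2.9  5.4] 9.6 -1.038
-1.444 -0.05 [-6.6  4.5  5.8] 9.6 -1.438
-1.784 -0.04 [-6.3  6.5  6.7] 9.2 -1.778
-1.944 -0.04 [-6.5  7.8  5.7] 9.4 -1.938
29.975 -2.01711154243307
```

```bash
python3 - <<'E'
from scr import *
for k in range(3): print(robot.current_t(),np.round(robot.current_torque(),2),np.round(robot.current_contact_force(),1),robot.current_grip_width(),robot.current_joint_positions()[6]); robot.sleep(.1)
s=robot.snapshot("wrist"); cv2.imwrite("pics/w4.png",cv2.resize(s["img"][150:350,200:440],(720,600)))
E
```

```text
29.975 [1.55 1.36 0.59] [-6.4  6.8  6.7] 9.490361584471074 -2.01711154243307
30.075 [1.45 1.33 0.57] [-6.3  7.3  6.7] 9.271652969031408 -2.01690510769449
30.175 [1.47 1.34 0.56] [-6.4  5.9  5.5] 9.45026404063476 -2.0168387799601697
```

View pics/w4.png

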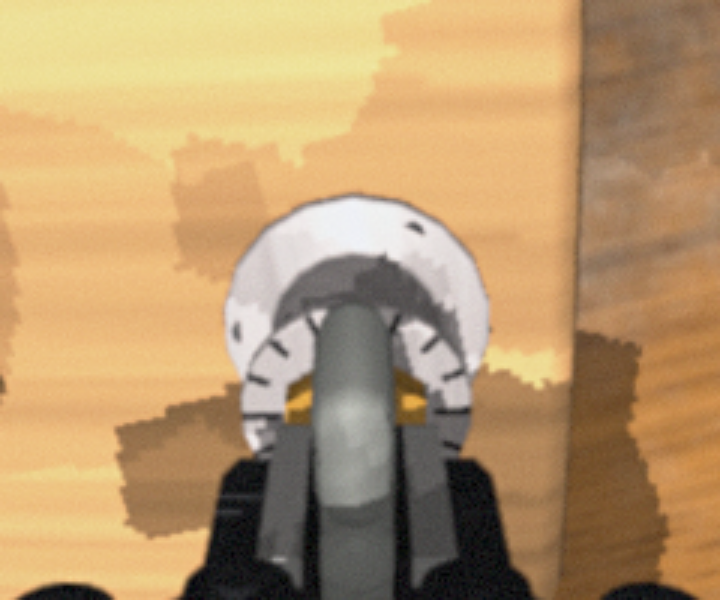

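The reaction torque rose to 0.58 N m after a 1.77 rad turn, with the wings square to the mill, so the screw is seated. Now I'll back it off a quarter turn.

```bash
python3 - <<'E'
from scr import *
j=np.array(robot.current_joint_positions()); t=j[6]+.008+1.571
for g in np.linspace(j[6],t,6)[1:]:
    j[6]=g; robot.move_j(j.tolist())
robot.sleep(.4)
print(robot.current_t(),robot.current_joint_positions()[6],robot.current_torque(),np.round(robot.current_contact_force(),1),robot.current_grip_force(),robot.current_grip_width())
s=robot.snapshot("wrist"); cv2.imwrite("pics/w5.png",cv2.resize(s["img"][150:350,200:440],(400,333)))
a=cv2.imread("pics/w5.png"); s=robot.snapshot("top"); b=cv2.resize(s["img"][180:360,170:440],(400,267)); b=cv2.copyMakeBorder(b,0,66,0,0,0); cv2.imwrite("pics/w6.png",np.hstack([a,b]))
E
```

```text
32.7333 -0.44221246820772614 [-1.56001605 -0.14027567  0.02522482] [-0.2 -8.4  0.8] 30.86940739046213 9.372209672339812
```

View pics/w6.png

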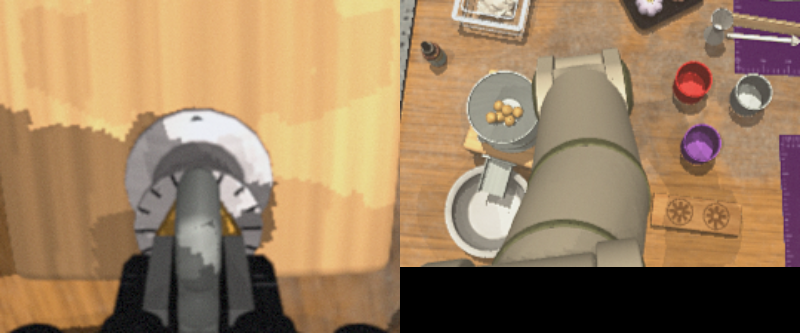

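The wings now lie along the mill's long axis, a quarter turn from the seat, and are gripped at 31 N. The six nuts are in the hopper, and the cup is upright at (750,95). I'm handing in.

```bash
python3 -c "
from station import robot
print(robot.close_job(), robot.current_t())"
```

```text
the job is handed in; nothing more can be done
the job is handed in; nothing more can be done
```

I handed the job in at about 33 s: all six chestnuts are in the hopper, the empty cup is back upright on the table, and the screw was seated and backed off a quarter turn, held still at 31 N; no verdict was returned.

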